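# Lock two sofa halves together with the long T-key

## Robot

A 6-joint arm with a two-finger parallel gripper is mounted at the origin on the work surface. World frame = base frame: x ahead of the robot, y to its left, z up, the work surface at z = 0. Lengths are in m, angles in rad, forces in N, time in s.
With the tool pointing down it reaches from about 0.3 to 0.75 m from the base axis. Payload 8.5 kg.
Tool frame: the origin (TCP) lies on the centre line of the jaws, within the pads' length; the fingertips stand 14 mm ahead of it and the grasp point (between the pads) lies 5 mm behind it; z points along the fingers, y is the line along which they close (so a half turn about z gives the same grasp; the last joint's range is limited). The gripper opens to 88 mm and grips with 3 to 60 N. Pads are 18 mm wide; open, the fingers measure 123 mm over their backs; the gripper's body (75 mm by 187 mm) begins 45 mm behind the grasp point.
Start: joints at [1.033, 0.381, 1.297, -0, 1.464, -0.215], TCP at [0.174, 0.522, 0.253] pointing down, gripper open.
Joint ranges: [-3.11, 3.11], [-0.89, 2.33], [0.22, 2.48], [-1.42, 4.56], [0.17, 2.85], [-2.88, 2.88]. Speed limits (rad/s): [2.39, 2.39, 3.14, 3.14, 3.14, 3.14].

## Interface

Orientations are given as a rotation vector (axis times angle).
In Python, from rig import env gives the robot as it stands.
- The arm moves only by the shell command python3 -m crank 'ROWS'. ROWS is a JSON object whose one key "moves" holds a list that holds one entry, the list of rows, each a list of 5 numbers: the shift along the tool's x, y, z in mm, then the turn about the tool's z in degrees, then the closure, from 0 (fully open) to 1 (shut). In form: {"moves": [[[dx, dy, dz, roll, jaw], ...]]}. A call has 1 to 12 rows; each row shifts and turns the commanded pose from where the row before left it, along the tool's axes as they then stand; what a row does not reach is not made up. A row lasts 1/12 s, in which the tool goes at most 41.7 mm and 7.16 degrees, less where a joint would pass 70% of its speed; a pose out of reach is approached as far as the arm can. A call is refused whole if a number of a shift passes 41.7 or a number of a turn 7.16, either way. A call with a gripper value outside its range is refused whole. The fingers move at their own pace and stop on an object; the grip force is fixed at half the most. Time passes only in rows, so rows that do not move let the fingers close. It gives the time, the measured TCP pose, the force, the opening and the grip force at its end, in the units of the state.
- env.observe(): the state, without advancing time (a new reading comes with each control period).
- env.capture(name): name is "side" or "top" or "wrist"; returns the picture (400x640x3 uint8, red, green, blue); there is no depth.
- env.camera_model(name): a dict with "K" (3x3 intrinsics, pixels), "origin" and "attitude" of the camera in the world. Camera axes: x right, y down, z forward; pixel columns grow to the right and rows downward; lengths in m; the calibration is good to about 2 mm. A picture is of the moment at which its call begins: read the wrist's pose just before it. camera_model takes no time and is no camera call; for the wrist camera it gives the pose at the moment of the call.
- env.close_job(): hands the job in; it is judged then, once.
The state is a dict: "clock": time; "joints": joint angles; "qd": joint speeds; "joint_efforts": joint torques, N m; "tcp_pos": TCP position; "eef_rot": TCP orientation; "contact_force": force on the tool from outside, world axes, zero at the start; "ft_torque": the same for the moment, N m; "width": finger opening in m; "finger_force": force on a finger pad.
Only numpy, scipy, OpenCV 4.12 (cv2) and the standard library are available. Lean on these libraries where they do the work, as an engineer would, in place of code of your own. Each camera call takes 0.05 s, during which the arm holds its last target. There are 200 camera calls.

## Task

Lock the two sofa halves together: take the long T-key with the square socket out of the wooden stand, lower it down the deep shaft in the sofa rail, feel for the square stem at the bottom and turn it clockwise until the bolt has shot fully across into the other half. Then put the key back standing in the pocket of the stand that it came from. Go gently: do not lean on the key, do not force it past the stop, do not drop it, and leave everything else where it is.

Things in the scene. Friction and masses are not known exactly. Their poses are not given: they have to be found in the camera images.
- key: The T-key, dark steel, 360 to 590 g, upright in either of the stand's pockets, with a few mm and degrees of play. Origin: centre of the socket's mouth, its lowest point; z runs up the shank. Square socket 30 mm outside, 20.6 mm inside, 25 mm deep, flats parallel to the key's x and y; grey guide collar 41 mm across, 45 to 65 mm up; shank 14 mm round; cross bar on top.
- key_bar (a point): Centre of the T-key's cross bar, 165 mm above the key's origin; axes as the key's. The bar is 80 mm long along y, 14 mm thick along x, 16 mm high. Grip it here from above, closing along x, firmly (40 to 45 N) so that it does not twist in the fingers.
- stand: Wooden block fixed to the table, 75 (x) x 175 (y) x 80 mm high, with two round pockets; origin under its centre
- pocket_a (a point): Centre of the mouth of one pocket (at the stand's y = -45 mm), 80 mm above the table: 50 mm across, 70 mm deep, flat floor 10 mm above the table
- pocket_b (a point): Same for the other pocket (at the stand's y = +45 mm)
- frame: Two charcoal upholstered sofa rail ends fixed to the table, 110 mm wide (x), 130 mm high, in line along y: the one with the shaft from y = -130 to 70 mm, the other from 96 to 266 mm, a 26 mm gap between. Origin at table height under the shaft's centre.
- shaft_mouth (a point): Centre of the shaft's mouth in the rail's top, ringed by a steel bezel, 130 mm above the table; z up. Round vertical shaft 56 mm across, 110 mm deep; on its axis at the bottom stands the square stem.
- shoulder (a point): Fixed point on the shaft's axis, 85 mm below its mouth, level with the shoulder of the 18 mm square stem; it does not turn with the stem. Above the shoulder a blunt cone, 18 to 10 mm wide and 8 mm high, centres a socket. The stem's angle differs each time and is not measured. A socket over about 9 degrees out of square stops here; once square it drops 17 mm further, fully home.
- bolt (a joint): Travel of the 16 mm steel bolt across the gap, 75 mm above the table: 0 drawn back (start), 0.030 m fully shot, at a hard stop. Turning the stem clockwise seen from above first takes up stiff free play (up to 46 degrees), then drives the bolt 0.0333 m per rad (52 degrees in all) against a steady drag of about 0.2 N m. Stem and bolt stay where they are left.
- driver: the other T-handled tool in the stand: shorter (123 mm tall over all, bar 60 mm long) with a round foot 40 mm across; not for this job. Origin under its foot
- jar: white supplement jar, 68 mm across, 100 mm tall, origin under its centre
- mug: white mug 80 mm across, 95 mm tall, origin under its centre
- leg: dark wooden sofa foot, a cone 110 mm tall and 60 mm across standing thin end down (32 mm), origin under its centre
- sprayer_can: red can 60 mm across, 170 mm tall, origin under its centre
Mind the look-alikes: they are no part of the job. Leave any green look-alike of the key alone. There is more than one size of the stand; the one meant has the size given above.

How it is judged:
On the way, in this order (a step that is already met when the one before it is completed fails the run):
1. the key's socket is seated down over the square stem, the bolt still drawn back (z of key in the frame of shaft_mouth below -0.096 m and horizontal distance between key and shaft_mouth below 0.006 m and value of joint bolt below 0.008 m), for 0.1 s.
2. the bolt is shot fully across by the key, its socket still on the stem (z of key in the frame of shaft_mouth below -0.096 m and value of joint bolt above 0.028 m), for 0.1 s.
At the end, for the whole second after the job is handed in: The bolt is shot at least 28 of its 30 mm, and the key is back in the free pocket of the stand: its foot within 6 mm of the pocket's floor and 12 mm of the pocket's axis, upright within 8 degrees, at rest and let go (value of joint bolt above 0.028 m and (horizontal distance between key and pocket_a below 0.012 m or horizontal distance between key and pocket_b below 0.012 m) and height (world z) of key below 0.016 m and angle between key's own z axis and vertical below 0.15 rad and linear speed of key below 0.02 m/s); the robot touches nothing.
It fails at once if the key is pressed or wrenched against the sofa rail or stem with more than 70 N of contact force (contact force between key and frame above 70 N).
It fails at once if the key is dropped or rammed into its stand (more than 150 N) (contact force between key and stand above 150 N).
It fails at once if the key is dropped into its pocket (moves faster than 0.5 m/s while its foot is down in the stand) (linear speed of key above 0.5 m/s and (horizontal distance between key and pocket_a below 0.012 m or horizontal distance between key and pocket_b below 0.012 m) and height (world z) of key below 0.07 m).
It fails at once if the other T-handled tool is lifted or knocked out of place (more than 25 mm) (distance of driver from where it was at the start of the episode above 0.025 m).
It fails at once if another thing on the table is moved more than 30 mm (distance of any of jar, mug, leg, sprayer_can from where it was at the start of the episode above 0.03 m).
It also fails if it takes over 72 s, if anything falls off the work surface, if the arm or the gripper's body presses on something with over 40 N, if the wrist force passes 120 N, or if a joint passes its speed limit or range.

## Working session

There is one attempt and no reset: what is moved stays moved. The work goes in short steps, Python scripts to look and compute and a shell command to move; the robot and the scene stay as the last step left them, time stands still between calls to the robot, and variables do not carry over. Pictures are saved under pics/ and viewed, at most 10 in all, crops included, and the job is handed in when it is done.

```bash
mkdir -p pics; ls
python3 - <<'E'
from rig import env
import cv2,numpy as np
for n in("top","side"):
    im=env.capture(n); cv2.imwrite(f"pics/{n}0.png",im[:,:,::-1]); m=env.camera_model(n); print(n,m)
print(env.observe())
E
```

```text
pics
top {'K': array([[395.16650265,   0.        , 312.96463031],
       [  0.        , 395.16650265, 201.27622597],
       [  0.        ,   0.        ,   1.        ]]), 'origin': array([0.30272703, 0.04491047, 1.35353372]), 'attitude': array([-2.1595829 ,  2.14734491, -0.09933694])}
side {'K': array([[360.89074574,   0.        , 323.04516184],
       [  0.        , 360.89074574, 198.53886198],
       [  0.        ,   0.        ,   1.        ]]), 'origin': array([-0.04817369, -0.75698054,  0.77726726]), 'attitude': array([-2.09070269,  0.56266713, -0.33808783])}
{'clock': 0.1, 'joints': array([ 1.03271170e+00,  3.81145661e-01,  1.29814939e+00, -1.59472748e-05,
        1.46360704e+00, -2.15319614e-01]), 'qd': array([-0.00136605, -0.00047135, -0.00057914,  0.0010997 ,  0.0014055 ,
        0.00113798]), 'joint_efforts': array([ 3.85838735e-03, -4.38647854e+01, -2.24911952e+01,  7.15564121e-02,
        3.42051953e-02, -7.41820531e-05]), 'tcp_pos': array([0.17434975, 0.52139127, 0.25220235]), 'eef_rot': array([-5.04722438e-01, -3.10031004e+00,  1.92150925e-03]), 'contact_force': array([ 0.10101015, -0.11905958,  0.31272978]), 'ft_torque': array([ 0.00883379,  0.02316875, -0.02449957]), 'finger_force': 0.0, 'width': 0.08814104306178695}
```

View pics/top0.png

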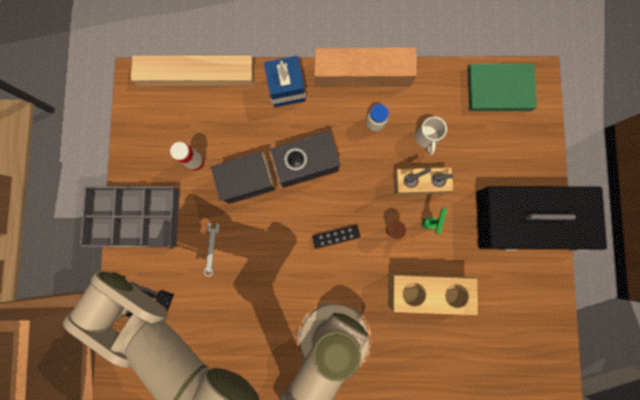

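View pics/side0.png

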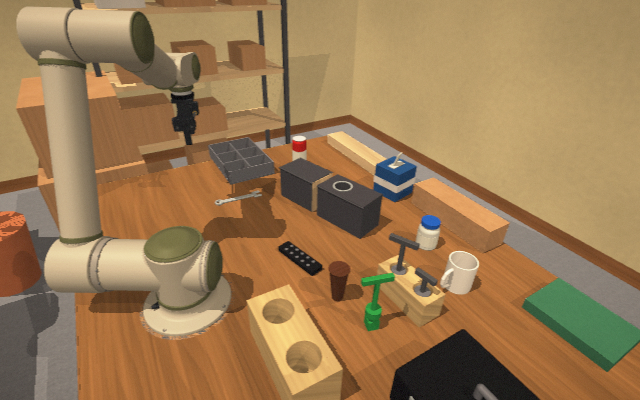

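The top view shows two tools in the small stand at (411,180) and (439,180), the bezel at (296,159), the green look-alike at (434,220), and an oversized empty stand at (435,295). In the side view the taller T is at (403,243), with its bar well above the shorter T at (427,278). The taller one on the left fits the key. I'll confirm with enlarged crops.

```bash
cat > h.py <<'E'
import cv2,numpy as np
from scipy.spatial.transform import Rotation as R
def rot(m):
    a=np.array(m["attitude"]); return R.from_rotvec(a).as_matrix() if a.shape==(3,) else a
def ray(m,p):
    d=rot(m)@np.linalg.inv(m["K"])@np.array([p[0],p[1],1.]); return np.array(m["origin"]),d/np.linalg.norm(d)
def onz(m,p,z):
    o,d=ray(m,p); return o+d*(z-o[2])/d[2]
def tri(rs):
    A=sum(np.eye(3)-np.outer(d,d) for o,d in rs); b=sum((np.eye(3)-np.outer(d,d))@o for o,d in rs)
    x=np.linalg.solve(A,b); return x,[np.linalg.norm(np.cross(x-o,d)) for o,d in rs]
def proj(m,X):
    c=m["K"]@rot(m).T@(np.array(X)-m["origin"]); return c[:2]/c[2]
E
python3 - <<'E'
import cv2,numpy as np
t=cv2.imread("pics/top0.png");s=cv2.imread("pics/side0.png")
a=cv2.resize(t[155:205,385:465],(400*1,250),interpolation=cv2.INTER_CUBIC)
b=cv2.resize(s[225:325,370:450],(400,500),interpolation=cv2.INTER_CUBIC)
c=cv2.resize(t[125:205,205:345],(400,229),interpolation=cv2.INTER_CUBIC)
L=np.vstack([a,c,np.zeros((21,400,3),np.uint8)])
cv2.imwrite("pics/crop0.png",np.hstack([L,b]))
E
python3 - <<'E'
from h import *
from rig import env
m=env.camera_model("top");s=env.camera_model("side")
for p,z in(((296,159),.13),((411,180),.17),((439,180),.11),((425,180),.08)): print(p,onz(m,p,z).round(3))
x,e=tri([ray(m,(411,180)),ray(s,(403,243))]);print(x,e)
x,e=tri([ray(m,(296,159)),ray(s,(343,187))]);print(x,e)
E
```

```text
(296, 159) [0.576 0.125 0.13 ]
(411, 180) [ 0.503 -0.226  0.17 ]
(439, 180) [ 0.513 -0.327  0.11 ]
(425, 180) [ 0.518 -0.291  0.08 ]
[ 0.51394761 -0.23459491  0.16239919] [np.float64(0.011833671828707912), np.float64(0.011833671828707655)]
[0.57689733 0.12490939 0.12822603] [np.float64(0.0010872362038551891), np.float64(0.0010872362038549775)]
```

View pics/crop0.png

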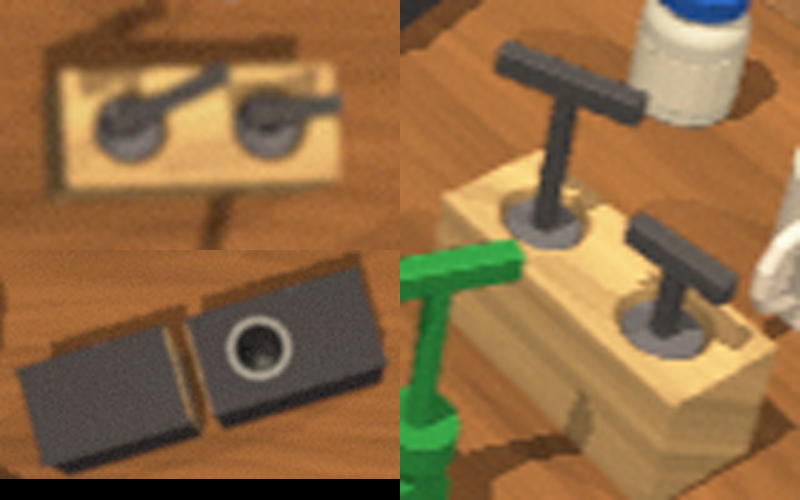

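Confirmed. The key is the tall dark T in the left pocket (top view bar about (407,179) to (429,169), side view bar about (391,236) to (418,246)). The right one is the short driver, and the green one and the empty large stand are decoys. The bezel shows clearly. Next is the wrist camera pose, so I can look down the shaft first.

```bash
cat >> h.py <<'E'
def delta(st,target):
    "world TCP target -> tool-axis shift in mm"
    return (R.from_rotvec(st["eef_rot"]).inv().apply(np.array(target)-st["tcp_pos"])*1000).round(1)
E
python3 - <<'E'
from h import *
from rig import env
m=env.camera_model("top");s=env.camera_model("side")
for a,b in(((406.6,178.6),(390.6,236.4)),((429.4,169.4),(418,246))): print(tri([ray(m,a),ray(s,b)]))
w=env.camera_model("wrist");st=env.observe()
print(w, rot(w).round(3)); T=R.from_rotvec(st["eef_rot"])
print("cam in tool",T.inv().apply(w["origin"]-st["tcp_pos"]),T.as_matrix().round(3), T.as_matrix().T@rot(w))
off=w["origin"]-st["tcp_pos"]
for g in([.577,.125,.40],): print(delta(st,np.r_[np.array(g[:2])-off[:2],g[2]]),np.array(g[:2])-off[:2])
E
```

```text
(array([ 0.50579803, -0.21114553,  0.17356963]), [np.float64(0.0007820923762622418), np.float64(0.0007820923762622379)])
(array([ 0.53496045, -0.28006447,  0.17886941]), [np.float64(0.0014580871005860775), np.float64(0.001458087100585915)])
{'K': array([[285.85909205,   0.        , 317.91238206],
       [  0.        , 285.85909205, 201.19527291],
       [  0.        ,   0.        ,   1.        ]]), 'origin': array([0.10667745, 0.54357527, 0.38288004]), 'attitude': array([2.35997352, 1.6992482 , 0.235307  ])} [[ 0.317  0.913  0.258]
 [ 0.948 -0.305 -0.087]
 [-0.001  0.272 -0.962]]
cam in tool [ 0.07124891 -0.00059399 -0.1306582 ] [[-0.948  0.317 -0.001]
 [ 0.317  0.948 -0.001]
 [ 0.    -0.001 -1.   ]] [[-2.35250864e-05 -9.62095857e-01 -2.72711500e-01]
 [ 9.99999720e-01 -2.26740591e-04  7.13651986e-04]
 [-7.48436386e-04 -2.72711407e-01  9.62095592e-01]]
[-578.8 -248.  -147.6] [0.6446723 0.102816 ]
```

```bash
python3 -m crank '{"moves": [[[-32,-14,0,0,0],[-32,-14,0,0,0],[-32,-14,0,0,0],[-32,-14,0,0,0],[-32,-14,0,0,0],[-32,-14,0,0,0],[-32,-14,0,0,0],[-32,-14,0,0,0],[-32,-14,0,0,0],[-32,-14,0,0,0],[-32,-14,0,0,0],[-32,-14,0,0,0]]]}'
python3 -m crank '{"moves": [[[-32,-14,0,0,0],[-32,-14,0,0,0],[-32,-14,7,0,0],[-32,-14,7,0,0],[-32,-12,7,0,0],[-30,-10,7,0,0],[0,0,7,0,0],[0,0,7,0,0],[0,0,0,0,0],[0,0,0,0,0]]]}'
python3 - <<'E'
from h import *
from rig import env
st=env.observe(); m=env.camera_model("wrist"); im=env.capture("wrist")
np.savez("w1.npz",im=im); print(st["tcp_pos"],st["joints"],m["origin"])
p=proj(m,[.577,.125,.05]);q=proj(m,[.577,.125,.13]);print(p,q)
im=im[:,:,::-1]; x,y=p.astype(int); y=min(y,360); c=cv2.resize(im[y-40:y+40,x-40:x+40],(400,400),interpolation=cv2.INTER_CUBIC)
cv2.imwrite("pics/w1.png",np.hstack([c,cv2.resize(im[:,120:520],(400,400))]))
print(x-40,y-40)
E
```

```text
clock: 1.1
tcp_pos: [0.4863, 0.239, 0.2525]
eef_rot: [-0.505, -3.1, 0.0]
contact_force: [0.3, 0.2, 0.6]
width: 0.0884
finger_force: 0.0
clock: 1.93
tcp_pos: [0.6399, 0.1071, 0.2107]
eef_rot: [-0.503, -3.1, 0.0]
contact_force: [0.5, 0.2, 0.8]
width: 0.0882
finger_force: 0.0
[0.63994864 0.10711067 0.21066292] [-1.63069429e-02  5.85897103e-01  1.06542372e+00  1.34182156e-04
  1.49132707e+00 -1.26536389e+00] [0.57229973 0.12904623 0.34138395]
[315.3717797  126.52985945] [314.47640139 128.80021042]
275 86
```

View pics/w1.png

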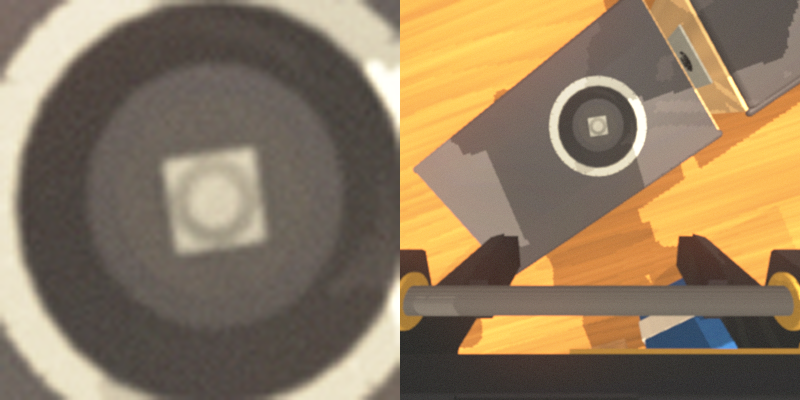

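The view down the shaft shows the square stem at about (318,126) in the full image, inside the bezel centred at about (317,125). I'll measure the stem angle and the bezel centre, then work out the move to the key.

Run:
```python
from h import *
from rig import env
m=env.camera_model("wrist"); st=env.observe(); im=np.load("w1.npz")["im"]; g=cv2.cvtColor(im,cv2.COLOR_RGB2GRAY)
x0,y0=303,111; sub=cv2.resize(g[y0:y0+30,x0:x0+30],None,fx=8,fy=8,interpolation=cv2.INTER_CUBIC)
t,b=cv2.threshold(sub,0,255,cv2.THRESH_OTSU); cs=cv2.findContours(b,0,2)[0]
c=max(cs,key=cv2.contourArea); c=c.reshape(-1,2)/8-.4375+[x0,y0]
W=np.array([onz(m,p,.045)[:2] for p in c])*1000
r=cv2.minAreaRect(W.astype(np.float32)); print("stem",r)
# bezel: bright ring round it
b=((g>120)&(im.max(2).astype(int)-im.min(2)<60)).astype(np.uint8); b[:, :265]=0;b[:,372:]=0;b[:70]=0;b[185:]=0
cs,h=cv2.findContours(b,cv2.RETR_CCOMP,cv2.CHAIN_APPROX_NONE)
for i,c in enumerate(cs):
    if cv2.contourArea(c)>1500:
        W=np.array([onz(m,p,.13)[:2] for p in c.reshape(-1,2)])*1000
        print("ring" ,h[0][i],cv2.fitEllipse(W.astype(np.float32)))
# tip in camera: now plan view of key
kc=np.array([.5204,-.2456]); T=R.from_rotvec(st["eef_rot"])
print("yaw y",np.degrees(np.arctan2(*T.as_matrix()[:2,1][::-1])))
# desired tool y yaw 23deg, camera over key bar centre, z=.33
Y=np.radians(23);ty=np.array([np.cos(Y),np.sin(Y)]);tx=np.array([-ty[1],ty[0]])
print("tcp for cam over key",kc-tx*.0712, delta(st,np.r_[kc-tx*.03,.30]))
```

```text
stem ((577.3960571289062, 127.20458984375), (18.978633880615234, 18.835119247436523), 79.64179992675781)
ring [-1  0  2 -1] ((580.7357177734375, 130.3841094970703), (69.42394256591797, 84.25894927978516), 126.19499969482422)
ring [-1 -1 -1  1] ((577.2556762695312, 127.10673522949219), (56.36233901977539, 56.98834991455078), 64.65973663330078)
yaw y 71.57960965304169
tcp for cam over key [ 0.54822006 -0.31113995] [ -17.7 -395.   -88.8]
```

```bash
python3 -m crank '{"moves": [[[-1.5,-33,-8,0,0],[-1.5,-33,-8,0,0],[-1.5,-33,-8,0,0],[-1.5,-33,-8,0,0],[-1.5,-33,-8,0,0],[-1.5,-33,-8,0,0],[-1.5,-33,-8,0,0],[-1.5,-33,-8,0,0],[-1.5,-33,-8,0,0],[-1.5,-33,-8,0,0],[-1.5,-33,-8,0,0],[-1.5,-33,0,0,0]]]}'
python3 -m crank '{"moves": [[[0,0,0,6.9,0],[0,0,0,6.9,0],[0,0,0,6.9,0],[0,0,0,6.9,0],[0,0,0,6.9,0],[0,0,0,6.9,0],[0,0,0,6.9,0],[0,0,0,0,0],[0,0,0,0,0]]]}'
python3 - <<'E'
from h import *
from rig import env
st=env.observe(); m=env.camera_model("wrist"); im=env.capture("wrist")
np.savez("w2.npz",im=im); print(st["tcp_pos"],st["joints"],m["origin"])
print(proj(m,[.5204,-.2456,.18]))
cv2.imwrite("pics/w2.png",im[:,:,::-1])
E
```

```text
clock: 2.98
tcp_pos: [0.5319, -0.2757, 0.3016]
eef_rot: [0.502, 3.097, -0.003]
contact_force: [-0.1, -0.2, 1.0]
width: 0.0878
finger_force: 0.0
clock: 3.73
tcp_pos: [0.5323, -0.2743, 0.2995]
eef_rot: [1.723, 2.626, -0.0]
contact_force: [-0.4, 0.3, -1.2]
width: 0.0884
finger_force: 0.0
[ 0.53225838 -0.27432662  0.29952896] [-6.73406761e-01  4.42718172e-01  1.06257120e+00  1.19315299e-05
  1.63516112e+00 -1.08295882e+00] [ 0.50298465 -0.21008553  0.43009082]
[319.77230549 166.71309116]
```

View pics/w2.png

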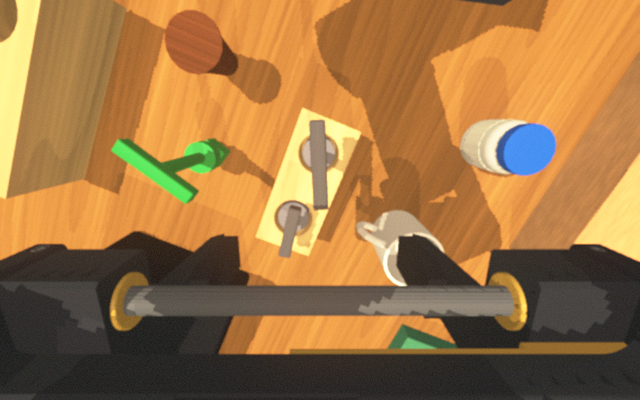

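The wrist view shows the key bar running nearly straight up the image from (318,121) to (320,208). The driver's bar is at (290,230) and the mug at (410,240), clear of the left and right fingers. I'll measure the bar exactly.

Run:
```python
from h import *
from rig import env
m=env.camera_model("wrist"); st=env.observe(); im=np.load("w2.npz")["im"]
hsv=cv2.cvtColor(im,cv2.COLOR_RGB2HSV)
print(hsv[160:168:4,306:334:2].tolist()[0]); print(im[190,308:332].tolist()); print([im[y,320].tolist() for y in range(200,214)])
b=((hsv[...,1]<75)&(hsv[...,2]<135)).astype(np.uint8); b[:110]=0;b[214:]=0;b[:,:298]=0;b[:,340:]=0
cs=cv2.findContours(b,0,1)[0]
for c in cs:
    if cv2.contourArea(c)>80: print(cv2.boundingRect(c),cv2.minAreaRect(c))
for y in range(118,212,6): 
    xs=np.where(b[y])[0]; print(y,xs.min() if len(xs) else 0,xs.max() if len(xs) else 0,end='; ')
# stand top: bright yellow
```

```text
[[13, 52, 212], [14, 55, 213], [13, 59, 183], [13, 70, 156], [15, 68, 157], [12, 71, 158], [16, 67, 155], [15, 70, 157], [14, 71, 158], [15, 70, 149], [15, 81, 132], [13, 65, 149], [13, 68, 151], [13, 76, 150]]
[[255, 251, 163], [255, 252, 167], [255, 253, 170], [255, 254, 164], [255, 231, 139], [191, 156, 115], [154, 131, 111], [153, 130, 111], [157, 134, 112], [155, 131, 111], [155, 133, 112], [158, 136, 112], [158, 134, 112], [156, 134, 113], [155, 135, 113], [153, 135, 112], [154, 133, 113], [150, 129, 108], [156, 131, 104], [226, 186, 114], [255, 245, 146], [255, 253, 164], [255, 253, 165], [255, 252, 165]]
[[158, 133, 114], [160, 140, 116], [155, 131, 110], [158, 136, 114], [153, 130, 109], [135, 113, 93], [122, 98, 81], [119, 99, 78], [127, 103, 79], [196, 159, 99], [255, 237, 138], [255, 254, 162], [255, 253, 167], [255, 252, 162]]
118 0 0; 124 0 0; 130 0 0; 136 0 0; 142 0 0; 148 0 0; 154 326 326; 160 0 0; 166 0 0; 172 0 0; 178 0 0; 184 0 0; 190 0 0; 196 0 0; 202 0 0; 208 0 0;
```

Run:
```python
from h import *
from rig import env
m=env.camera_model("wrist"); st=env.observe(); im=np.load("w2.npz")["im"]
hsv=cv2.cvtColor(im,cv2.COLOR_RGB2HSV)
b=cv2.inRange(hsv,(0,45,141),(40,95,175)); b[:110]=0;b[214:]=0;b[:,:298]=0;b[:,340:]=0
b=cv2.morphologyEx(b,cv2.MORPH_OPEN,np.ones((5,5),np.uint8))
cs=cv2.findContours(b,0,1)[0]; c=max(cs,key=cv2.contourArea); r=cv2.minAreaRect(c); print(r)
p=cv2.boxPoints(r); e=sorted(p.tolist(),key=lambda q:q[1]); A=np.mean(e[:2],0);B=np.mean(e[2:],0); print(A,B)
for z in (.175,.183):
    a,bb=onz(m,A,z),onz(m,B,z); c=(a+bb)/2; d=bb-a
    print(z,c,np.linalg.norm(d),np.degrees(np.arctan2(d[1],d[0])))
# height from two views: wrist ends with side-camera ends and top
s=env.camera_model("side");t=env.camera_model("top")
print(tri([ray(m,A),ray(s,(390.6,235.4)),ray(t,(406.6,178.6))]),tri([ray(m,B),ray(s,(418,245)),ray(t,(429.4,169.4))]))
c=.5*(onz(m,A,.183)+onz(m,B,.183)); print("delta",delta(st,np.r_[c[:2],.172]), np.degrees(np.arctan2(*R.from_rotvec(st["eef_rot"]).as_matrix()[:2,1][::-1])))
# driver bar end
```

```text
((317.8750305175781, 162.5026092529297), (83.27359771728516, 15.225862503051758), 88.80650329589844)
[317.00778198 120.87484741] [318.74227905 204.13037109]
0.175 [ 0.51826299 -0.24498097  0.175     ] 0.07454111151274315 -65.34129393688946
0.183 [ 0.51778407 -0.24389122  0.183     ] 0.07220207221212299 -65.3412939368894
(array([ 0.50419652, -0.21097385,  0.17766856]), [np.float64(0.0014856317057093083), np.float64(0.0002691928078586585), np.float64(0.0015664207275400712)]) (array([ 0.53418345, -0.27864162,  0.18136666]), [np.float64(0.001812645316519767), np.float64(0.0025791361841157163), np.float64(0.0009195012103689243)])
delta [ 33.9  -1.1 127.3] 23.467878343390552
```

Run:
```python
from h import *
from rig import env
m=env.camera_model("wrist"); im=np.load("w2.npz")["im"].astype(int); T=cv2.imread("pics/top0.png")[:,:,::-1].astype(int)
g=lambda a:((a[...,1]>a[...,0]+40)&(a[...,1]>a[...,2]+40)).astype(np.uint8)
a=g(im);a[:100]=0;a[215:]=0;b=g(T);b[:190]=0;b[250:]=0;b[:,:400]=0;b[:,465:]=0
t=env.camera_model("top")
for nm,k,mm in(("w",a,m),("t",b,t)):
    c=max(cv2.findContours(k,0,1)[0],key=cv2.contourArea); q=cv2.convexHull(c).reshape(-1,2)
    print(nm,[ (tuple(p),) for p in q[::max(1,len(q)//8)].tolist()])
s=env.camera_model("side")
print(tri([ray(s,(393,277)),ray(m,(118,143))]),tri([ray(s,(363,287)),ray(m,(190,199))]),tri([ray(s,(393,277)),ray(m,(190,199))]),tri([ray(s,(363,287)),ray(m,(118,143))]))
```

```text
w [((209, 140),), ((221, 149),), ((225, 153),), ((225, 154),), ((222, 159),), ((219, 163),), ((193, 196),), ((187, 202),), ((183, 202),), ((113, 152),), ((112, 151),), ((112, 148),), ((113, 146),), ((116, 141),), ((117, 140),)]
t [((444, 208),), ((445, 209),), ((445, 213),), ((443, 221),), ((440, 232),), ((437, 232),), ((423, 226),), ((423, 225),), ((424, 221),), ((425, 219),), ((443, 208),)]
(array([ 0.38162863, -0.31587968,  0.19214073]), [np.float64(0.03185068101566302), np.float64(0.03185068101566291)]) (array([ 0.38424357, -0.31566338,  0.13743721]), [np.float64(0.034744749019871325), np.float64(0.03474474901987128)]) (array([ 0.41925201, -0.32510316,  0.16600329]), [np.float64(0.0007552066041334503), np.float64(0.0007552066041335309)]) (array([ 0.34211105, -0.30607575,  0.15738767]), [np.float64(0.003372666757583213), np.float64(0.0033726667575832855)])
```

```bash
python3 -m crank '{"moves": [[[17,-0.5,10,-1.2,0],[17,0,20,0,0],[0,0,20,0,0],[0,0,20,0,0],[0,0,16,0,0],[0,0,0,0,0]]]}'
python3 - <<'E'
from h import *
from rig import env
st=env.observe(); m=env.camera_model("wrist"); im=env.capture("wrist")
print(st["tcp_pos"],st["contact_force"],delta(st,[.5178,-.2439,.172]))
cv2.imwrite("pics/w3.png",im[:,:,::-1])
E
```

```text
clock: 4.28
tcp_pos: [0.5171, -0.2432, 0.2101]
eef_rot: [-1.695, -2.639, -0.001]
contact_force: [0.2, 0.8, -0.3]
width: 0.0881
finger_force: 0.0
[ 0.5171154  -0.24316862  0.21007644] [ 0.22184028  0.82934156 -0.3272949 ] [-1.1  0.4 38.1]
```

View pics/w3.png

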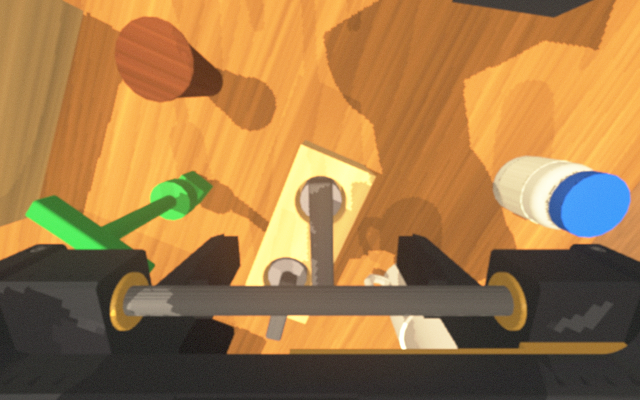

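The bar is vertical at x≈320, midway between the fingers at 215 and 420. Descend and close.

```bash
python3 -m crank '{"moves": [[[-1,0,14,0,0],[0,0,14,0,0],[0,0,10,0,0],[0,0,0,0,0],[0,0,0,0,0.5],[0,0,0,0,0.7],[0,0,0,0,0.8],[0,0,0,0,1],[0,0,0,0,1],[0,0,0,0,1],[0,0,0,0,1],[0,0,0,0,1]]]}'
python3 -m crank '{"moves": [[[0,0,0,0,1],[0,0,-4,0,1],[0,0,-6,0,1],[0,0,0,0,1],[0,0,0,0,1]]]}'
```

```text
clock: 5.33
tcp_pos: [0.5185, -0.2451, 0.1748]
eef_rot: [1.702, 2.641, -0.0]
contact_force: [-0.2, -0.2, 0.4]
width: 0.0368
finger_force: 0.0
clock: 5.75
tcp_pos: [0.519, -0.2454, 0.1861]
eef_rot: [1.7, 2.638, -0.0]
contact_force: [0.5, -0.3, 7.5]
width: 0.0135
finger_force: 29.9
```

```bash
python3 -m crank '{"moves": [[[0,0,0,0,1],[0,0,0,0,1],[0,0,0,0,1]]]}'
python3 - <<'E'
from h import *
from rig import env
st=env.observe(); print(st["tcp_pos"],st["contact_force"],st["ft_torque"]);im=env.capture("wrist")
cv2.imwrite("pics/w4.png",im[100:,100:540,::-1])
E
```

```text
clock: 6.0
tcp_pos: [0.519, -0.2453, 0.1861]
eef_rot: [1.7, 2.638, -0.0]
contact_force: [-0.0, 0.0, 6.3]
width: 0.0135
finger_force: 29.9
[ 0.51902915 -0.24533794  0.18610207] [-0.0299111   0.04342257  6.29434896] [ 0.05780291  0.0029572  -0.00781589]
```

View pics/w4.png

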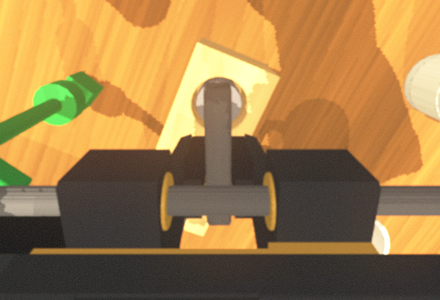

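The key bar is held between the pads, at (218,140) in the crop. I'll lift a little further to confirm that the +6 N reading is just the key's weight.

```bash
python3 -m crank '{"moves": [[[0,0,-10,0,1],[0,0,-15,0,1],[0,0,-15,0,1],[0,0,0,0,1],[0,0,0,0,1]]]}'
```

```text
clock: 6.47
tcp_pos: [0.5184, -0.245, 0.2248]
eef_rot: [1.702, 2.641, -0.0]
contact_force: [0.2, 0.5, -5.3]
width: 0.0134
finger_force: 29.9
```

```bash
python3 -m crank '{"moves": [[[0,0,-18,0,1],[0,0,-18,0,1],[0,0,-18,0,1],[0,0,-18,0,1],[0,0,-18,0,1],[0,0,-18,0,1],[0,0,-18,0,1],[0,0,0,0,1],[0,0,0,0,1]]]}'
python3 - <<'E'
from h import *
from rig import env
st=env.observe(); print(st["tcp_pos"],st["contact_force"],st["ft_torque"]);im=env.capture("side");m=env.camera_model("side")
np.savez("s1.npz",im=im)
p=proj(m,st["tcp_pos"]);print(p); x,y=p.astype(int)
c=im[y-30:y+90,x-60:x+60,::-1]
w=env.capture("wrist")[:,:,::-1]
cv2.imwrite("pics/s1.png",np.hstack([cv2.resize(c,(480,480),interpolation=cv2.INTER_CUBIC),cv2.copyMakeBorder(w[60:400,180:480],0,140,0,0,0)]));print(x-60,y-30)
for z in(-.165,-.16,-.17): print(z,proj(m,st["tcp_pos"]+[0,0,z-.0]))
E
```

```text
clock: 7.22
tcp_pos: [0.5184, -0.245, 0.3497]
eef_rot: [-1.701, -2.64, -0.0]
contact_force: [-0.3, 0.6, -5.5]
width: 0.0135
finger_force: 29.9
[ 0.51843022 -0.24504034  0.34965478] [-0.28564937  0.59040261 -5.50812342] [0.02442861 0.08522035 0.00490818]
[413.84417646 184.07513216]
353 154
-0.165 [403.63964467 238.7212229 ]
-0.16 [403.92009948 237.21936478]
-0.17 [403.36081143 240.21439737]
```

View pics/s1.png

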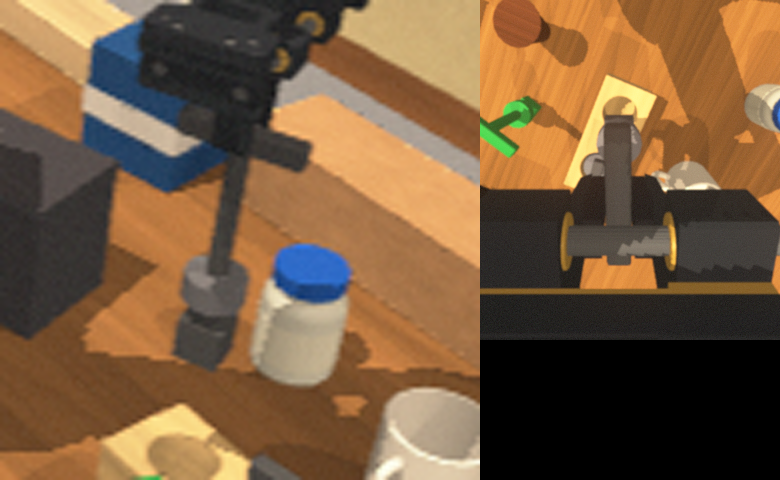

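The side view shows the key hanging upright, with the socket bottom near (404,242) and the gripped bar about 10 mm below the TCP. I'll measure the foot's lateral offset by colour in the wrist and side views.

Run:
```python
from h import *
from rig import env
st=env.observe(); w=env.camera_model("wrist"); im=env.capture("wrist"); np.savez("w5.npz",im=im); T=R.from_rotvec(st["eef_rot"])
for n,z in(("collar top",.111),("collar bot",.131),("foot",.176)): print(n,proj(w,st["tcp_pos"]-[0,0,z]))
hsv=cv2.cvtColor(im,cv2.COLOR_RGB2HSV)
for x in(300,304,332,336): print(x,[(y,*hsv[y,x].tolist()) for y in range(172,232,4)])
for y in(176,190,204,214): print(y,[(x,*hsv[y,x].tolist()) for x in range(286,350,3)])
s=np.load("s1.npz")["im"]; ms=env.camera_model("side")
g=cv2.cvtColor(s,cv2.COLOR_RGB2GRAY); b=(s.max(2)<100).astype(np.uint8)
for y in range(196,250,3): xs=[x for x in range(392,424) if s[y,x].max()<125 and int(s[y,x].max())-int(s[y,x].min())<35]; print(y,xs[:1],xs[-1:],end=';')
```

```text
collar top [319.41779799 203.85502457]
collar bot [319.34231722 197.98714945]
foot [319.2062997  187.41314746]
300 [(172, 25, 119, 254), (176, 26, 116, 255), (180, 25, 119, 254), (184, 24, 123, 254), (188, 18, 133, 237), (192, 13, 57, 170), (196, 15, 49, 182), (200, 12, 51, 185), (204, 13, 49, 182), (208, 14, 54, 127), (212, 13, 56, 124), (216, 12, 51, 159), (220, 11, 72, 85), (224, 17, 58, 133), (228, 16, 57, 130)]
304 [(172, 16, 145, 144), (176, 15, 141, 127), (180, 16, 118, 173), (184, 14, 109, 148), (188, 13, 66, 119), (192, 12, 73, 98), (196, 10, 80, 99), (200, 16, 74, 103), (204, 11, 68, 105), (208, 13, 68, 97), (212, 13, 66, 96), (216, 14, 67, 95), (220, 12, 74, 89), (224, 13, 75, 85), (228, 13, 64, 100)]
332 [(172, 22, 136, 252), (176, 13, 106, 103), (180, 12, 82, 90), (184, 13, 74, 96), (188, 13, 51, 165), (192, 13, 52, 163), (196, 15, 56, 163), (200, 13, 49, 166), (204, 13, 55, 115), (208, 13, 54, 117), (212, 12, 58, 118), (216, 14, 52, 117), (220, 13, 96, 128), (224, 13, 168, 141), (228, 15, 167, 127)]
336 [(172, 17, 154, 205), (176, 17, 153, 209), (180, 17, 146, 209), (18
[... 1603 characters left out ...]
), (289, 16, 144, 205), (292, 15, 82, 125), (295, 14, 62, 131), (298, 17, 56, 122), (301, 12, 54, 127), (304, 11, 71, 97), (307, 11, 74, 93), (310, 11, 72, 96), (313, 12, 74, 96), (316, 12, 79, 97), (319, 14, 74, 97), (322, 16, 76, 94), (325, 12, 67, 95), (328, 12, 75, 88), (331, 13, 62, 94), (334, 13, 53, 124), (337, 12, 59, 126), (340, 14, 162, 142), (343, 15, 167, 153), (346, 14, 181, 213), (349, 14, 182, 223)]
196 [404] [414];199 [399] [413];202 [409] [413];205 [408] [412];208 [407] [411];211 [407] [411];214 [406] [410];217 [406] [409];220 [402] [412];223 [399] [414];226 [399] [413];229 [400] [413];232 [399] [411];235 [398] [411];238 [397] [410];241 [397] [409];244 [400] [407];247 [] [];
```

The key hangs straight: the collar is centred within about 1 mm of the TCP axis in both views, and the foot is about 176 mm below the TCP. Carry it to the shaft, then turn 34.8° clockwise to match the stem.

```bash
python3 -m crank '{"moves": [[[8,5,0,0,1],[14,9,0,0,1],[18,12,0,0,1],[18,12,0,0,1],[18,12,0,0,1],[18,12,0,0,1],[18,12,0,0,1],[18,12,0,0,1],[18,12,0,0,1],[18,12,0,0,1],[18,12,0,0,1],[18,12,0,0,1]]]}'
python3 -m crank '{"moves": [[[18,12,0,0,1],[18,12,0,0,1],[18,12,0,0,1],[18,12,0,0,1],[18,12,0,0,1],[14,9,0,0,1],[8,5,0,0,1],[0,0,0,5,1],[0,0,0,5,1],[0,0,0,5,1],[0,0,0,5,1],[0,0,0,5,1]]]}'
python3 -m crank '{"moves": [[[0,0,0,5,1],[0,0,0,4.8,1],[0,0,0,0,1],[0,0,0,0,1],[0,0,0,0,1]]]}'
python3 - <<'E'
from h import *
from rig import env
st=env.observe(); T=R.from_rotvec(st["eef_rot"]).as_matrix()
print(st["tcp_pos"],st["contact_force"],st["ft_torque"],np.degrees(np.arctan2(T[1,1],T[0,1])),delta(st,[.5773,.1271,.35]),np.degrees(st["joints"][5]))
s=env.capture("side");m=env.camera_model("side");np.savez("s2.npz",im=s)
for z in(.111,.131,.176): print(proj(m,st["tcp_pos"]-[0,0,z]))
p=proj(m,st["tcp_pos"]); 
x,y=p.astype(int); 
w=env.capture("wrist");np.savez("w6.npz",im=w)
cv2.imwrite("pics/s2.png",np.hstack([cv2.resize(s[y-20:y+60,x-45:x+35,::-1],(480,480),interpolation=cv2.INTER_CUBIC),cv2.copyMakeBorder(w[60:400,180:480,::-1],0,140,0,0,0)]));print(x-45,y-20)
E
```

```text
clock: 8.37
tcp_pos: [0.5567, -0.004, 0.35]
eef_rot: [-1.701, -2.64, 0.0]
contact_force: [0.4, 0.1, -4.8]
width: 0.0138
finger_force: 29.9
clock: 9.37
tcp_pos: [0.5779, 0.1269, 0.3502]
eef_rot: [-2.237, -2.204, 0.001]
contact_force: [-0.2, 0.5, -3.9]
width: 0.0135
finger_force: 29.9
clock: 9.78
tcp_pos: [0.578, 0.1268, 0.3505]
eef_rot: [-2.411, -2.014, 0.001]
contact_force: [-0.1, 0.1, -4.5]
width: 0.0137
finger_force: 29.9
[0.5780144  0.12682543 0.3505317 ] [-0.05634018  0.06392558 -4.51385539] [-0.06848507  0.07126735  0.00483509] -10.261997619953418 [ 0.1 -0.8  0.5] 11.185137933124436
[344.44351111 158.02528419]
[344.10879355 163.3909705 ]
[343.37723485 175.11821476]
301 106
```

View pics/s2.png

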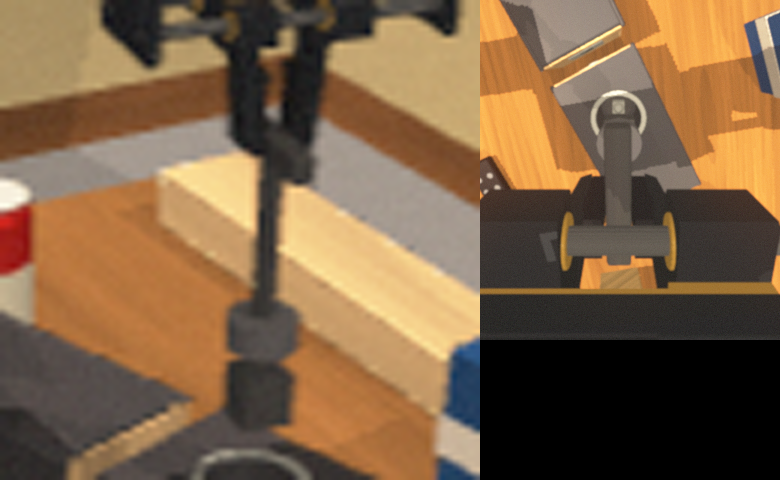

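The side view has the socket hanging right over the bezel, with the collar at (345,161) against a predicted (344,161). The wrist view has the bar aligned and the stem visible at about (318,106). Now lower in steps.

```bash
python3 -m crank '{"moves": [[[0,-0.7,8,0,1],[0,0,12,0,1],[0,0,12,0,1],[0,0,12,0,1],[0,0,12,0,1],[0,0,12,0,1],[0,0,12,0,1],[0,0,12,0,1],[0,0,10,0,1],[0,0,6,0,1],[0,0,0,0,1],[0,0,0,0,1]]]}'
python3 -m crank '{"moves": [[[0,0,2,0,1],[0,0,2,0,1],[0,0,2,0,1],[0,0,2,0,1],[0,0,0,0,1],[0,0,0,0,1]]]}'
```

```text
clock: 10.88
tcp_pos: [0.5775, 0.1269, 0.2428]
eef_rot: [2.413, 2.011, -0.0]
contact_force: [0.2, -0.2, -5.1]
width: 0.0138
finger_force: 29.9
clock: 11.38
tcp_pos: [0.5774, 0.127, 0.2347]
eef_rot: [-2.413, -2.011, 0.0]
contact_force: [-0.4, -0.3, -4.7]
width: 0.0132
finger_force: 29.9
```

```bash
python3 -m crank '{"moves": [[[0,0,2,0,1],[0,0,2,0,1],[0,0,2,0,1],[0,0,2,0,1],[0,0,2,0,1],[0,0,0,0,1],[0,0,0,0,1]]]}'
python3 -m crank '{"moves": [[[0,0,1.5,0,1],[0,0,1.5,0,1],[0,0,1.5,0,1],[0,0,0,0,1],[0,0,0,0,1]]]}'
```

```text
clock: 11.97
tcp_pos: [0.5774, 0.127, 0.2246]
eef_rot: [-2.413, -2.011, 0.0]
contact_force: [-0.5, 0.0, -4.5]
width: 0.0135
finger_force: 29.9
clock: 12.38
tcp_pos: [0.5774, 0.127, 0.2201]
eef_rot: [-2.413, -2.011, 0.0]
contact_force: [0.2, -0.2, -4.2]
width: 0.0138
finger_force: 29.9
```

```bash
python3 -m crank '{"moves": [[[0,0,1.5,0,1],[0,0,1.5,0,1],[0,0,1.5,0,1],[0,0,0,0,1],[0,0,0,0,1]]]}'
python3 -m crank '{"moves": [[[0,0,1.5,0,1],[0,0,1.5,0,1],[0,0,1.5,0,1],[0,0,0,0,1],[0,0,0,0,1]]]}'
```

```text
clock: 12.8
tcp_pos: [0.5774, 0.127, 0.2156]
eef_rot: [-2.413, -2.011, 0.0]
contact_force: [-0.3, 0.9, -4.8]
width: 0.0135
finger_force: 29.9
clock: 13.22
tcp_pos: [0.5774, 0.1269, 0.2111]
eef_rot: [-2.413, -2.011, 0.0]
contact_force: [-0.4, 0.8, -5.0]
width: 0.0134
finger_force: 29.9
```

```bash
python3 -m crank '{"moves": [[[0,0,1.5,0,1],[0,0,1.5,0,1],[0,0,1,0,1],[0,0,0,0,1],[0,0,0,0,1]]]}'
python3 -m crank '{"moves": [[[0,0,1,0,1],[0,0,1,0,1],[0,0,0,0,1],[0,0,0,0,1]]]}'
```

```text
clock: 13.63
tcp_pos: [0.5774, 0.127, 0.2072]
eef_rot: [-2.413, -2.011, 0.0]
contact_force: [0.2, 0.6, -4.1]
width: 0.0134
finger_force: 29.9
clock: 13.97
tcp_pos: [0.5774, 0.1269, 0.2052]
eef_rot: [-2.413, -2.011, 0.0]
contact_force: [0.1, 0.1, -4.7]
width: 0.0135
finger_force: 29.9
```

```bash
python3 -m crank '{"moves": [[[0,0,1,0,1],[0,0,0,0,1],[0,0,0,0,1]]]}'
python3 -m crank '{"moves": [[[0,0,1,0,1],[0,0,0,0,1],[0,0,0,0,1]]]}'
```

```text
clock: 14.22
tcp_pos: [0.5775, 0.1269, 0.2042]
eef_rot: [-2.414, -2.011, 0.0]
contact_force: [0.1, 0.1, -4.7]
width: 0.0137
finger_force: 29.9
clock: 14.47
tcp_pos: [0.5777, 0.127, 0.204]
eef_rot: [2.413, 2.011, 0.002]
contact_force: [0.0, 0.4, 3.3]
width: 0.0132
finger_force: 29.9
```

Fully home: the key bottomed at TCP z 0.204, which is 102 mm below the mouth. Ease off 1 mm and turn clockwise while watching the torque.

```bash
cat > q.py <<'E'
from h import *
from rig import env
st=env.observe(); T=R.from_rotvec(st["eef_rot"]).as_matrix()
print("yaw",np.degrees(np.arctan2(T[1,1],T[0,1])).round(2),"F",st["contact_force"].round(1),"M",st["ft_torque"].round(3),"p",st["tcp_pos"].round(4),"j6",np.degrees(st["joints"][5]).round(1),"t",st["clock"])
E
python3 -m crank '{"moves": [[[0,0,-1,0,1],[0,0,0,4,1],[0,0,0,4,1],[0,0,0,4,1],[0,0,0,4,1],[0,0,0,0,1]]]}' >/dev/null; python3 q.py
python3 -m crank '{"moves": [[[0,0,0,4,1],[0,0,0,4,1],[0,0,0,4,1],[0,0,0,4,1],[0,0,0,4,1],[0,0,0,0,1]]]}'>/dev/null; python3 q.py
```

```text
yaw -26.52 F [ 0.8  1.  -2.6] M [0.19  0.064 0.102] p [0.5774 0.1271 0.2041] j6 27.5 t 14.9667
yaw -46.4 F [ 0.9  0.8 -3.2] M [ 0.321 -0.026  0.107] p [0.5774 0.1271 0.2041] j6 47.3 t 15.4667
```

```bash
python3 -m crank '{"moves": [[[0,0,0,4,1],[0,0,0,4,1],[0,0,0,4,1],[0,0,0,4,1],[0,0,0,4,1],[0,0,0,0,1]]]}' >/dev/null; python3 q.py
python3 -m crank '{"moves": [[[0,0,0,4,1],[0,0,0,4,1],[0,0,0,4,1],[0,0,0,0,1]]]}'>/dev/null; python3 q.py
python3 -m crank '{"moves": [[[0,0,0,4,1],[0,0,0,4,1],[0,0,0,4,1],[0,0,0,0,1]]]}'>/dev/null; python3 q.py
```

```text
yaw -66.33 F [ 1.4  0.9 -3.2] M [ 0.325 -0.042  0.135] p [0.5775 0.1271 0.2041] j6 67.3 t 15.9667
yaw -78.27 F [ 0.8  2.2 -3.5] M [ 0.307 -0.145  0.122] p [0.5775 0.127  0.2041] j6 79.2 t 16.3
yaw -90.24 F [ 1.5  2.4 -3.3] M [ 0.358 -0.182  0.136] p [0.5775 0.127  0.2041] j6 91.2 t 16.6333
```

```bash
python3 -m crank '{"moves": [[[0,0,0,3,1],[0,0,0,3,1],[0,0,0,0,1]]]}' >/dev/null; python3 q.py
python3 -m crank '{"moves": [[[0,0,0,2,1],[0,0,0,2,1],[0,0,0,0,1]]]}'>/dev/null; python3 q.py
python3 - <<'E'
from h import *
from rig import env
t=env.capture("top");m=env.camera_model("top"); w=env.capture("wrist")
g=[proj(m,[.577+ -.02,.127+.08,.08])]
print(g); c=t[135:205,240:310,::-1]
cv2.imwrite("pics/t2.png",np.hstack([cv2.resize(c,(400,400),interpolation=cv2.INTER_CUBIC),w[:,160:560,::-1]]))
E
```

```text
yaw -96.18 F [ 2.2  2.  -4.1] M [ 0.304 -0.184  0.123] p [0.5775 0.127  0.2041] j6 97.1 t 16.8833
yaw -100.16 F [ 2.1  1.7 -5.1] M [ 0.375 -0.245  0.194] p [0.5775 0.127  0.2041] j6 101.1 t 17.1333
[array([272.03889095, 167.82142763])]
```

View pics/t2.png

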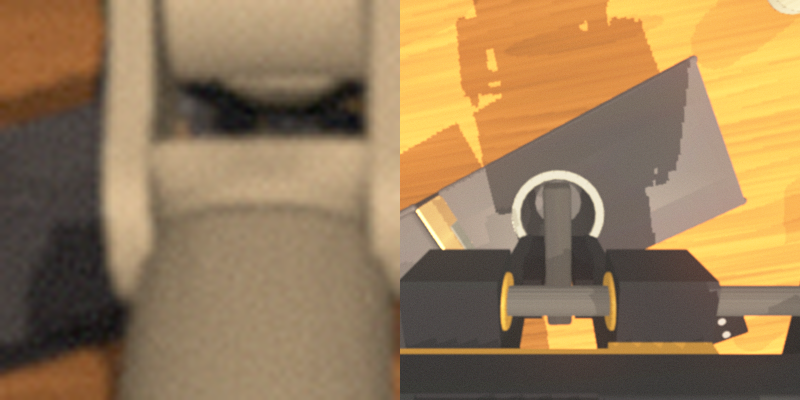

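In the wrist view the bar at (558,235) is still in line with the jaws, so the key has turned with the hand. The arm hides the top view, and the visible corner of the gap at (435,222) doesn't show the bolt yet. I'll keep turning in small steps until the torque rises at the stop.

```bash
for i in 1 2 3; do python3 -m crank '{"moves": [[[0,0,0,2,1],[0,0,0,2,1],[0,0,0,0,1]]]}'>/dev/null; python3 q.py; done
python3 - <<'E'
from h import *
from rig import env
w=env.capture("wrist"); np.savez("w7.npz",im=w); m=env.camera_model("wrist")
# bolt centre across gap: rail direction from stem/stand: frame yaw ~ stem image; sample gap pixels
hsv=cv2.cvtColor(w,cv2.COLOR_RGB2HSV)
for y in range(190,252,8): print(y,[tuple(hsv[y,x].tolist()) for x in range(164,232,8)])
E
```

```text
yaw -104.29 F [ 2.4  1.1 -5.1] M [ 0.366 -0.27   0.156] p [0.5775 0.1269 0.2041] j6 105.2 t 17.4833
yaw -108.29 F [ 1.3  0.7 -5. ] M [ 0.329 -0.261  0.125] p [0.5774 0.1269 0.2041] j6 109.2 t 17.7333
yaw -112.28 F [ 2.1  1.3 -5.7] M [ 0.242 -0.346  0.136] p [0.5775 0.1269 0.2042] j6 113.2 t 17.9833
190 [(14, 180, 229), (14, 172, 228), (14, 170, 226), (14, 174, 229), (14, 178, 222), (14, 172, 226), (14, 174, 213), (14, 170, 214), (11, 71, 144)]
198 [(14, 175, 227), (15, 174, 227), (14, 175, 225), (14, 174, 223), (14, 179, 219), (14, 171, 216), (14, 170, 217), (13, 51, 146), (13, 50, 174)]
206 [(15, 173, 226), (14, 172, 221), (14, 176, 220), (14, 173, 212), (14, 171, 221), (14, 175, 211), (11, 62, 153), (14, 52, 173), (15, 53, 173)]
214 [(14, 177, 219), (14, 172, 214), (14, 176, 220), (14, 170, 211), (14, 171, 216), (11, 54, 162), (12, 53, 174), (13, 47, 175), (12, 47, 173)]
222 [(14, 173, 212), (14, 172, 213), (14, 175, 219), (14, 172, 206), (13, 147, 160), (16, 114, 222), (14, 52, 172), (14, 45, 171), (14, 50, 170)]
230 [(15, 174, 221), (14, 165, 205), (14, 174, 212), (12, 90, 124), (19, 122, 242), (16, 125, 219), (15, 111, 210), (12, 54, 171), (15, 49, 173)]
238 [(14, 173, 212), (11, 82, 149), (12, 47, 158), (18, 124, 239), (19, 120, 241), (19, 119, 243), (16, 127, 221), (15, 110, 213), (15, 49, 171)]
246 [(12, 59, 146), (12, 59, 155), (13, 53, 165), (14, 95, 175), (19, 119, 243), (19, 120, 245), (19, 118, 245), (17, 86, 210), (18, 47, 170)]
```

Turned 102° with steady torque. The socket's ±9° clearance, up to 46° of play and 52° of drive put the stop near 107° or a little beyond, so continue gently.

```bash
for i in 1 2 3; do python3 -m crank '{"moves": [[[0,0,0,1.5,1],[0,0,0,1.5,1],[0,0,0,0,1]]]}'>/dev/null; python3 q.py; done
```

```text
yaw -115.28 F [ 1.5  0.8 -6.7] M [ 0.328 -0.282  0.216] p [0.5774 0.1269 0.2042] j6 116.2 t 18.2833
yaw -118.27 F [ 1.9  1.6 -6.6] M [ 0.237 -0.294  0.472] p [0.5774 0.1269 0.2042] j6 119.2 t 18.5333
yaw -121.26 F [ 1.5 -0.3 -6.1] M [ 0.082 -0.244  0.714] p [0.5774 0.1269 0.2042] j6 122.2 t 18.7833
```

The torque climbs from 0.2 to 0.7 N m past yaw −116°, so this is the hard stop. I'll relieve the torque straight away, then check the gap for the bolt by colour before lifting out.

```bash
python3 -m crank '{"moves": [[[0,0,0,-4,1],[0,0,0,-4,1],[0,0,0,-2,1],[0,0,0,0,1],[0,0,0,0,1]]]}'>/dev/null; python3 q.py
python3 - <<'E'
from h import *
from rig import env
# frame direction from the first wrist view (gap wall edges): find yaw from the far rail outline in w1 is hidden now; use top0 gap
t=cv2.imread("pics/top0.png"); m=env.camera_model("top")
a=onz(m,(212,170),.13);
# long lower/upper edges of dark rails in top0
hsv=cv2.cvtColor(t,cv2.COLOR_BGR2HSV); b=((hsv[...,2]<85)&(hsv[...,1]<110)).astype(np.uint8); b[:125]=0;b[205:]=0;b[:,:205]=0;b[:,345:]=0
for c in cv2.findContours(b,0,1)[0]:
    if cv2.contourArea(c)>300:
        W=np.array([onz(m,p,.13)[:2] for p in c.reshape(-1,2)])*1000; print(cv2.minAreaRect(W.astype(np.float32)))
s=env.capture("side");np.savez("s3.npz",im=s)
E
```

```text
yaw -111.4 F [ 1.3  0.2 -5. ] M [ 0.238 -0.263  0.018] p [0.5775 0.1269 0.2043] j6 112.3 t 19.2
((515.8475341796875, 294.3514099121094), (130.0340576171875, 169.45904541015625), 17.110485076904297)
((576.18115234375, 94.80455017089844), (131.052978515625, 193.09048461914062), 17.557899475097656)
```

```bash
python3 -m crank '{"moves": [[[0,0,-2,0,1],[0,0,-4,0,1],[0,0,-4,0,1],[0,0,-6,0,1],[0,0,-6,0,1],[0,0,0,0,1]]]}'; python3 q.py
python3 -m crank '{"moves": [[[0,0,-8,0,1],[0,0,-14,0,1],[0,0,-14,0,1],[0,0,-14,0,1],[0,0,-14,0,1],[0,0,-14,0,1],[0,0,-14,0,1],[0,0,-14,0,1],[0,0,-14,0,1],[0,0,-4,0,1],[0,0,0,0,1]]]}'; python3 q.py
cat > gap.py <<'E'
from h import *
from rig import env
w=env.camera_model("wrist");t=env.camera_model("top");s=env.camera_model("side")
C=np.array([.5773,.1271]);yw=np.radians(107.3);ey=np.array([np.cos(yw),np.sin(yw)]);ex=np.array([ey[1],-ey[0]])
for n,m in(("wrist",w),("top",t),("side",s)):
    im=env.capture(n); print(n)
    for fx in range(-50,51,10):
        P=[np.r_[C+ex*fx/1000+ey*y/1000,.083] for y in(76,83,90)]
        q=[proj(m,p).round().astype(int) for p in P]
        print(fx,[(*a.tolist(),im[a[1],a[0]].tolist()) for a in q if 0<=a[0]<640 and 0<=a[1]<400])
E
python3 gap.py
```

```text
clock: 19.75
tcp_pos: [0.5777, 0.1269, 0.228]
eef_rot: [-3.087, 0.583, -0.003]
contact_force: [0.9, 0.2, -5.0]
width: 0.0137
finger_force: 29.9
yaw -111.4 F [ 0.9  0.2 -5. ] M [-0.075  0.127  0.007] p [0.5777 0.1269 0.228 ] j6 112.3 t 19.75
clock: 20.67
tcp_pos: [0.5775, 0.1269, 0.3514]
eef_rot: [-3.087, 0.583, -0.003]
contact_force: [-0.0, 0.8, -5.6]
width: 0.0136
finger_force: 29.9
yaw -111.4 F [-0.   0.8 -5.6] M [ 0.026  0.098 -0.044] p [0.5775 0.1269 0.3514] j6 112.3 t 20.6667
wrist
-50 [(299, 229, [173, 156, 138]), (295, 232, [206, 175, 147]), (292, 234, [145, 98, 60])]
-40 [(295, 224, [166, 147, 133]), (291, 227, [186, 161, 138]), (287, 230, [184, 141, 90])]
-30 [(290, 219, [157, 143, 127]), (287, 222, [168, 150, 129]), (283, 225, [191, 147, 97])]
-20 [(286, 214, [159, 145, 127]), (282, 217, [197, 165, 136]), (279, 220, [150, 136, 119])]
-10 [(281, 209, [154, 139, 125]), (278, 212, [167, 148, 129]), (274, 215, [147, 136, 120])]
0 [(277, 204, [163, 147, 131]), (273, 207, [214, 180, 149]), (270, 210, [199, 186, 161])]
10 [(272, 199, [166, 147, 132]), (269, 202, [194, 165, 140]), 
[... 1617 characters left out ...]
 [49, 47, 44]), (317, 192, [93, 73, 56])]
-20 [(322, 192, [47, 39, 43]), (321, 191, [55, 50, 51]), (319, 190, [47, 46, 43])]
-10 [(324, 191, [46, 42, 43]), (323, 190, [46, 42, 42]), (321, 189, [43, 41, 37])]
0 [(326, 190, [53, 49, 50]), (324, 189, [56, 54, 53]), (323, 188, [53, 52, 47])]
10 [(328, 189, [54, 50, 48]), (326, 188, [50, 45, 39]), (325, 187, [58, 51, 51])]
20 [(329, 188, [50, 46, 45]), (328, 187, [53, 47, 44]), (327, 186, [55, 50, 49])]
30 [(331, 187, [54, 47, 45]), (330, 186, [55, 48, 48]), (328, 185, [63, 55, 56])]
40 [(333, 186, [108, 104, 94]), (331, 185, [48, 47, 43]), (330, 184, [78, 70, 68])]
50 [(335, 185, [54, 50, 49]), (333, 184, [88, 83, 76]), (332, 184, [73, 66, 65])]
```

Run:
```python
from h import *
from rig import env
t=env.capture("top").astype(int); a=cv2.imread("pics/top0.png")[:,:,::-1].astype(int)
print("now sat"); print((t.max(2)-t.min(2))[162:177,265:280]); print("before"); print((a.max(2)-a.min(2))[162:177,265:280])
```

```text
now sat
[[56 58 59 59 60 61 64 65 65 63 64 60 64 62 65]
 [53 57 59 58 59 61 64 63 61 64 64 61 64 62 65]
 [52 56 56 58 61 61 60 61 63 62 65 66 65 67 68]
 [53 56 58 58 61 61 62 64 61 65 64 63 67 67 65]
 [49 55 58 58 58 60 61 62 61 66 66 64 65 68 70]
 [53 53 55 57 60 60 62 63 63 61 62 64 64 67 63]
 [46 52 48 52 51 54 54 54 51 55 52 57 56 55 56]
 [36 38 40 39 39 42 41 45 45 43 43 44 45 47 46]
 [40 42 38 44 45 43 48 46 46 45 47 55 50 56 56]
 [49 49 52 53 54 50 55 54 56 56 59 60 60 65 58]
 [50 51 54 59 59 57 56 57 57 61 61 60 57 59 60]
 [51 51 56 55 56 58 58 55 61 61 60 60 62 61 59]
 [52 53 52 56 57 56 57 60 60 60 57 64 60 60 60]
 [51 50 53 56 57 56 58 58 61 60 60 61 58 57 60]
 [52 51 53 59 56 54 53 61 59 57 61 60 61 61 60]]
before
[[56 54 48 49 52 62 62 62 56 36 16 10 11  9  9]
 [49 52 40 45 51 57 55 58 54 37 23 11 12 11 11]
 [44 50 41 37 46 58 54 61 62 44 26 11 11 12 12]
 [36 49 44 32 40 53 52 59 65 52 29 15 13 10 14]
 [31 50 49 39 35 54 64 62 60 55 35 16  9  9 12]
 [26 48 50 39 31 49 52 58 58 54 46 20 12 11 10]
 [20 41 51 39 31 37 50 52 53 58 47 26 10  9 12]
 [19 32 57 47 36 36 50 53 63 59 52 32 13  8 12]
 [11 30 54 52 39 33 52 53 55 58 51 39 18 11  7]
 [13 27 54 53 39 33 45 57 58 52 54 45 21 13  8]
 [10 23 41 49 41 32 41 48 60 67 67 49 26  7 11]
 [ 7 14 36 53 55 34 33 51 56 68 59 57 37 16  5]
 [14  9 31 56 56 45 33 44 55 55 53 58 40 19 10]
 [ 7 12 24 49 58 43 34 44 57 56 65 60 45 26 13]
 [ 9  8 15 45 59 53 36 39 51 55 63 64 54 32 15]]
```

```bash
python3 -m crank '{"moves": [[[0,0,0,-4,1],[0,0,0,-6.8,1],[0,0,0,-6.8,1],[0,0,0,-6.8,1],[0,0,0,-6.8,1],[0,0,0,-6.8,1],[0,0,0,-6.8,1],[0,0,0,-6.8,1],[0,0,0,-6.8,1],[0,0,0,-6.8,1],[0,0,0,-6.8,1],[0,0,0,-6.8,1]]]}'>/dev/null
python3 -m crank '{"moves": [[[0,0,0,-6.8,1],[0,0,0,-6.8,1],[0,0,0,-6.8,1],[0,0,0,-6.8,1],[0,0,0,-6.8,1],[0,0,0,-6.8,1],[0,0,0,-6.8,1],[0,0,0,-6.8,1],[0,0,0,-2.6,1],[0,0,0,0,1],[0,0,0,0,1]]]}'>/dev/null; python3 q.py
python3 -c "
from h import *
from rig import env
print(delta(env.observe(),[.5187,-.2452,.35]))"
```

```text
yaw 24.3 F [-0.5 -0.2 -4.4] M [-0.034 -0.002  0.047] p [0.5774 0.1269 0.3497] j6 -23.4 t 22.7833
[-3.150e+02 -2.066e+02 -2.000e-01]
```

```bash
python3 -m crank '{"moves": [[[-8,-5.2,0,0,1],[-14,-9.2,0,0,1],[-18,-11.8,0,0,1],[-18,-11.8,0,0,1],[-18,-11.8,0,0,1],[-18,-11.8,0,0,1],[-18,-11.8,0,0,1],[-18,-11.8,0,0,1],[-18,-11.8,0,0,1],[-18,-11.8,0,0,1],[-18,-11.8,0,0,1],[-18,-11.8,0,0,1]]]}'>/dev/null
python3 -m crank '{"moves": [[[-18,-11.8,0,0,1],[-18,-11.8,0,0,1],[-18,-11.8,0,0,1],[-18,-11.8,0,0,1],[-18,-11.8,0,0,1],[-14,-9.2,0,0,1],[-9,-6,0,0,1],[0,0,0,0,1],[0,0,0,0,1],[0,0,0,0,1]]]}'>/dev/null; python3 q.py
python3 - <<'E'
from h import *
from rig import env
t=env.capture("top").astype(int); a=cv2.imread("pics/top0.png")[:,:,::-1].astype(int)
print("now sat"); print((t.max(2)-t.min(2))[158:180,262:282]); print("before"); print((a.max(2)-a.min(2))[158:180,262:282])
st=env.observe();print(delta(st,[.5187,-.2452,.35]))
# hanging check: collar in wrist, side
w=env.capture("wrist"); p=np.load("w5.npz")["im"]; print("wrist diff",np.abs(w.astype(int)-p)[170:230,280:350].mean())
s=env.capture("side"); m=env.camera_model("side")
for y in range(199,250,3): xs=[x for x in range(392,424) if s[y,x].max()<125 and int(s[y,x].max())-int(s[y,x].min())<35]; print(y,xs[:1],xs[-1:],end=';')
E
```

```text
yaw 24.42 F [-0.   0.4 -4.5] M [ 0.045  0.116 -0.022] p [ 0.5195 -0.2445  0.3503] j6 -61.4 t 24.6167
now sat
[[24 43 60 59 56 64 66 67 65 67 51 29 12  8 12  9 11 10  7 11]
 [17 42 55 60 61 54 61 66 67 64 57 35 16 13 10 14 13 11 11 12]
 [12 29 49 57 54 52 59 62 63 63 52 41 20  7 11 13 13 13 10 11]
 [ 5 18 42 55 55 48 57 57 60 58 58 47 28 11 12  9  7 18 11 13]
 [10 17 36 52 52 46 48 52 55 51 58 52 30 17 18  6  9 11 10 11]
 [11 11 28 48 51 41 46 49 54 55 55 54 39 19  9 13 10 10 11  9]
 [12 12 23 41 44 35 34 46 49 57 52 55 42 25 11 12 11 10 11 14]
 [11  8 11 36 45 45 29 35 50 56 60 61 51 28 10  9 12 10 15  9]
 [ 9 13 11 35 47 48 36 36 47 50 52 52 49 36 16 12 10 14 10 10]
 [12 10 13 28 44 47 35 31 35 36 32 36 48 38 22  9 10  8  9  7]
 [ 9  6 11 16 40 49 38 23 24 24 22 33 41 41 20 10  9 14 11  8]
 [13  8 11 13 33 52 47 25 18 21 27 32 42 42 30 14  8  8  7  9]
 [14  8 11 11 28 51 50 29 16 25 28 31 40 43 37 18  9  8 12 13]
 [ 8 13  7  8 28 47 54 34 20 22 23 26 29 43 37 23 13  8  7 12]
 [11  9 11 12 22 35 51 36 22 19 30 25 37 50 45 24 14 10  9 13]
 [10 10 10 14 12 33 53 48 31 23 31 39 47 61 49
[... 1402 characters left out ...]
5  9  8]
 [12 11 11 14  9 31 56 56 45 33 44 55 55 53 58 40 19 10 10  9]
 [ 8 10 15  7 12 24 49 58 43 34 44 57 56 65 60 45 26 13  7 10]
 [ 9  9 13  9  8 15 45 59 53 36 39 51 55 63 64 54 32 15 10  9]
 [10 12 13 12 11 16 32 58 61 41 40 49 57 59 60 60 43 20  7  8]
 [12 12  9  8  9 11 27 53 61 49 42 48 61 63 66 66 50 26 10  9]
 [ 7 12 11 10 11  8 17 41 59 59 44 47 58 65 65 78 65 36 14  9]]
[-0.4 -1.2  0.4]
wrist diff 8.346587301587302
199 [399] [413];202 [409] [413];205 [408] [412];208 [408] [411];211 [407] [411];214 [407] [410];217 [404] [410];220 [404] [421];223 [399] [414];226 [399] [414];229 [400] [413];232 [399] [412];235 [398] [411];238 [397] [410];241 [397] [409];244 [402] [407];247 [] [];
```

The top view now shows a grey low-saturation band right across the gap (rows 167–172) that wasn't there before, so the bolt is shot. The key hangs as it did at pick-up. Lower it into its pocket.

```bash
python3 -m crank '{"moves": [[[0,-1.1,6,0,1],[0,0,12,0,1],[0,0,12,0,1],[0,0,12,0,1],[0,0,12,0,1],[0,0,12,0,1],[0,0,6,0,1],[0,0,6,0,1],[0,0,6,0,1],[0,0,0,0,1],[0,0,0,0,1]]]}'>/dev/null; python3 q.py
python3 -m crank '{"moves": [[[0,0,6,0,1],[0,0,8,0,1],[0,0,8,0,1],[0,0,8,0,1],[0,0,8,0,1],[0,0,8,0,1],[0,0,8,0,1],[0,0,6,0,1],[0,0,3,0,1],[0,0,0,0,1],[0,0,0,0,1]]]}'>/dev/null; python3 q.py
```

```text
yaw 24.41 F [-0.3 -0.3 -4.1] M [-0.054  0.007 -0.033] p [ 0.5185 -0.2457  0.2663] j6 -61.6 t 25.6833
yaw 24.4 F [-0.8 -0.2 -4.9] M [-0.002  0.064  0.055] p [ 0.5186 -0.2458  0.2034] j6 -61.6 t 26.6
```

```bash
python3 -m crank '{"moves": [[[0,0,3,0,1],[0,0,3,0,1],[0,0,3,0,1],[0,0,3,0,1],[0,0,0,0,1],[0,0,0,0,1]]]}'>/dev/null; python3 q.py
python3 -m crank '{"moves": [[[0,0,1,0,1],[0,0,1,0,1],[0,0,1,0,1],[0,0,0,0,1],[0,0,0,0,1]]]}'>/dev/null; python3 q.py
python3 -m crank '{"moves": [[[0,0,1,0,1],[0,0,0,0,1],[0,0,0,0,1]]]}'>/dev/null; python3 q.py
```

```text
yaw 24.4 F [ 0.1 -0.3 -4.7] M [-0.078  0.031 -0.026] p [ 0.5184 -0.2457  0.1911] j6 -61.6 t 27.1
yaw 24.4 F [-0.6  0.4 -4.6] M [-0.039 -0.043 -0.042] p [ 0.5184 -0.2457  0.1882] j6 -61.6 t 27.5167
yaw 24.4 F [-0.7 -0.1 -5. ] M [ 0.007  0.089 -0.008] p [ 0.5185 -0.2457  0.1872] j6 -61.6 t 27.7667
```

```bash
for i in 1 2 3; do python3 -m crank '{"moves": [[[0,0,0.7,0,1],[0,0,0,0,1],[0,0,0,0,1]]]}'>/dev/null; python3 q.py;done
```

```text
yaw 24.4 F [ 0.5  0.1 -4.5] M [-0.094  0.044  0.011] p [ 0.5185 -0.2457  0.1865] j6 -61.6 t 28.0167
yaw 24.41 F [-0.4  0.5 -1.1] M [0.013 0.037 0.025] p [ 0.5186 -0.2458  0.1862] j6 -61.6 t 28.2667
yaw 24.41 F [0.2 0.4 5.7] M [0.098 0.114 0.035] p [ 0.5188 -0.2459  0.1861] j6 -61.6 t 28.5167
```

It's resting on the pocket floor at TCP z 0.186, the same as at pick-up. Ease off, open slowly and rise.

```bash
python3 -m crank '{"moves": [[[0,0,-0.6,0,1],[0,0,0,0,0.84],[0,0,0,0,0.82],[0,0,0,0,0.8],[0,0,0,0,0.75],[0,0,0,0,0.6],[0,0,0,0,0.3],[0,0,0,0,0],[0,0,0,0,0],[0,0,0,0,0],[0,0,0,0,0],[0,0,0,0,0]]]}'; python3 q.py
python3 -m crank '{"moves": [[[0,0,-8,0,0],[0,0,-16,0,0],[0,0,-25,0,0],[0,0,-25,0,0],[0,0,-25,0,0],[0,0,-25,0,0],[0,0,0,0,0],[0,0,0,0,0]]]}'; python3 q.py
python3 - <<'E'
from h import *
from rig import env
st=env.observe(); m=env.camera_model("side"); s=env.capture("side").astype(int); o=cv2.imread("pics/side0.png")[:,:,::-1].astype(int)
d=np.abs(s-o).sum(2); print("side diff key",d[230:320,370:450].mean())
b=lambda a:((a.max(2)<110)&(a.max(2)-a.min(2)<30))
for y in range(232,290,6):
    print(y,[(x.min(),x.max(),len(x)) if len(x) else None for x in (np.where(b(i)[y,380:445])[0]+380 for i in(o,s))])
E
```

```text
clock: 29.52
tcp_pos: [0.5185, -0.2457, 0.1858]
eef_rot: [1.702, 2.641, -0.0]
contact_force: [0.5, -0.1, 0.3]
width: 0.0668
finger_force: 0.0
yaw 24.41 F [ 0.5 -0.1  0.3] M [-0.109  0.008  0.037] p [ 0.5185 -0.2457  0.1858] j6 -61.6 t 29.5167
clock: 30.18
tcp_pos: [0.5186, -0.2458, 0.3112]
eef_rot: [1.7, 2.638, -0.0]
contact_force: [0.3, 0.2, -0.6]
width: 0.088
finger_force: 0.0
yaw 24.41 F [ 0.3  0.2 -0.6] M [-0.027  0.099 -0.033] p [ 0.5186 -0.2458  0.3112] j6 -61.6 t 30.1833
side diff key 40.05111111111111
232 [None, None]
238 [(np.int64(389), np.int64(405), 17), (np.int64(389), np.int64(404), 16)]
244 [(np.int64(401), np.int64(418), 18), (np.int64(401), np.int64(418), 18)]
250 [(np.int64(400), np.int64(403), 4), (np.int64(400), np.int64(416), 6)]
256 [(np.int64(399), np.int64(402), 4), (np.int64(399), np.int64(402), 4)]
262 [(np.int64(398), np.int64(401), 4), (np.int64(398), np.int64(401), 4)]
268 [(np.int64(396), np.int64(419), 12), (np.int64(396), np.int64(419), 11)]
274 [(np.int64(417), np.int64(428), 12), (np.int64(417), np.int64(428), 12)]
280 [(np.int64(423), np.int64(436), 14), (np.int64(423), np.int64(436), 14)]
286 [(np.int64(420), np.int64(425), 6), (np.int64(421), np.int64(425), 5)]
```

The key stands within a pixel of where it started, and the driver hasn't moved. The hand is clear and the bolt is shot, so I'm handing in.

```bash
python3 -c "
from rig import env
print(env.close_job())"
```

```text
the job is handed in; nothing more can be done
None
```

The bolt is shot across the gap into the other half, the key is back standing in the pocket it came from, and the job is handed in; the hand-in reply gave no verdict.

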